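Lay out the board-repair mat

TASK

Lay out the blue repair mat for a board repair: stand the silvery screw tin midway between the board holder and the sponge tray, and the amber flux jar centrally on top of the tin. Behind the board holder (on the side away from the robot, straight out from the middle of its back long edge) stand the red solder reel with a gap of about 3 cm to the holder, and then to the left of the solder reel, as seen by the robot, the copper-wire reel, in one row with it parallel to that edge and with a gap of about 3 cm between the reels. Everything ends upright, and the white empty reel and the dropper bottle stay where they are.

Things in the scene. Friction and masses are not known exactly. Their poses are not given: they have to be found in the camera images.
- solder_reel: Reel of solder wire: red plastic flanges 44 mm across, silvery winding, 40 mm tall, standing on a flange (solid to grasp over its full height). Its origin is the centre of its underside, z up; it stands upright on the bench at the start.
- copper_reel: Reel of copper wire: black plastic flanges 44 mm across, copper-coloured winding that also shows as copper dots in the top flange, 40 mm tall, standing on a flange (solid to grasp over its full height). Its origin is the centre of its underside, z up; it stands upright on the bench at the start.
- screw_tin: Flat round silvery metal tin of screws, closed lid with a dark ring on it, 56 mm across, 22 mm tall, flat top. Its origin is the centre of its underside, z up; it stands upright on the bench at the start.
- flux_jar: Small round jar of flux, amber glass with a green screw cap, 36 mm across, 34 mm tall. Its origin is the centre of its underside, z up; it stands upright on the bench at the start.
- board_holder: Board holder, fixed: dark steel plate with two aluminium jaws and a green circuit board, 70 mm deep (its x) by 100 mm wide (its y), 16 mm tall. Origin: centre of its underside. Its x axis points away from the robot (the back long edge is at x = +35 mm) and its y axis to the robot's left, both within about 0.3 rad.
- sponge_tray: Tip-cleaning tray, fixed: black tray with a yellow sponge, 70 mm deep (its x) by 100 mm wide (its y), 16 mm tall. Origin: centre of its underside. It stands on the mat beside the board holder, to its left or its right, with 300 mm between the two centres.
- repair_mat: Blue repair mat, fixed: a sheet 340 mm (its x, away from the robot) by 560 mm (its y, to the robot's left), so thin that things on it stand at bench height (z = 0). Origin: its centre, which is the midpoint between the centres of the board holder and the sponge tray; they stand 150 mm from it along its y, either way round.
- empty_reel: Bystander, to be left alone: empty white plastic reel, 44 mm across, 40 mm tall, thin white core. Its origin is the centre of its underside, z up; it stands upright on the bench at the start.
- dropper_bottle: Bystander, to be left alone: white dropper bottle 34 mm across with a pointed blue tip, 70 mm tall in all. Its origin is the centre of its underside, z up; it stands upright on the bench at the start.
There are look-alikes about, which are no part of the job. Of the things that look like the copper_reel, take the one that is farthest from the robot's base at the start. There is more than one size of the solder_reel; the one meant has the size given above.

How it is judged:
At the end, for the whole second after the job is handed in: Tin within 15 mm of the mat centre; jar on the tin, centred to 10 mm; solder reel 87 +-15 mm out along the holder's x, y within 15 mm; copper reel at holder x 87 +-18 mm, y over 45 mm, 74 +-15 mm from the solder reel (centres); all four standing, tilt under 0.1 rad, at rest (horizontal distance between screw_tin and repair_mat below 0.015 m and height (world z) of screw_tin between -0.004 and 0.006 m and horizontal distance between flux_jar and screw_tin below 0.01 m and height (world z) of flux_jar between 0.018 and 0.027 m and x of solder_reel in the frame of board_holder between 0.072 and 0.102 m and y of solder_reel in the frame of board_holder between -0.015 and 0.015 m and height (world z) of solder_reel between -0.004 and 0.006 m and x of copper_reel in the frame of board_holder between 0.069 and 0.105 m and y of copper_reel in the frame of board_holder above 0.045 m and horizontal distance between solder_reel and copper_reel between 0.059 and 0.089 m and height (world z) of copper_reel between -0.004 and 0.006 m and angle between each of solder_reel, copper_reel, screw_tin, flux_jar's own z axis and vertical below 0.1 rad and linear speed of each of solder_reel, copper_reel, screw_tin, flux_jar below 0.02 m/s); the robot touches nothing.
It fails at once if the empty reel is moved by more than 20 mm or tipped (distance of empty_reel from where it was at the start of the episode above 0.02 m or angle between empty_reel's own z axis and vertical above 0.3 rad).
It fails at once if the dropper bottle is moved by more than 20 mm or tipped (distance of dropper_bottle from where it was at the start of the episode above 0.02 m or angle between dropper_bottle's own z axis and vertical above 0.3 rad).
It also fails if it takes over 96 s, if anything falls off the work surface, if the arm or the gripper's body presses on something with over 40 N, if the wrist force passes 120 N, or if a joint passes its speed limit or range.

ROBOT

A 6-joint arm with a two-finger parallel gripper is mounted at the origin on the work surface. World frame = base frame: x ahead of the robot, y to its left, z up, the work surface at z = 0. Lengths are in m, angles in rad, forces in N, time in s.
With the tool pointing down it reaches from about 0.375 to 0.975 m from the base axis. Payload 3.8 kg.
Tool frame: the origin (TCP) lies midway between the tips of the shut fingers; the grasp point (between the pads) lies 19 mm behind it; z points along the fingers, y is the line along which they close (so a half turn about z gives the same grasp; the last joint's range is limited). The gripper opens to 85 mm and grips with 20 to 120 N. Pads are 22 mm wide; open, the fingers measure 114 mm over their backs; the gripper's body (76 mm by 85 mm) begins 54 mm behind the grasp point. The pads swing forward as they close: fully open they stand 13 mm farther back than shut.
Start: joints at [1.22, 0.264, 1.604, -0, 1.274, -0.037], TCP at [0.208, 0.642, 0.231] pointing down, gripper open.
Joint ranges: [-2.63, 2.63], [-0.94, 2.18], [0.31, 2.57], [-1.31, 4.45], [0, 2.66], [-2.55, 2.55]. Speed limits (rad/s): [2.57, 2.57, 3.14, 3.14, 3.14, 3.14].

INTERFACE

Orientations are given as a rotation vector (axis times angle).
In Python, from workcell import status, read_camera, workorder, masks_of gives the robot as it stands.
- The arm moves only by the tool drive_tool, never from a script. Its argument "rows" is a list of rows, each a list of 7 numbers: the turn, a rotation vector about the tool's x, y, z in degrees, then the shift along the tool's x, y, z in m, then the opening, from 0 (shut) to 1 (fully open). In form: [[ax, ay, az, tx, ty, tz, claw], ...]. A call has 1 to 8 rows; each row shifts and turns the commanded pose from where the row before left it, along the tool's axes as they then stand; what a row does not reach is not made up. A row lasts 1/12 s, in which the tool goes at most 41.7 mm and 7.16 degrees, less where a joint would pass 70% of its speed; a pose out of reach is approached as far as the arm can. A call is refused whole if a number of a shift passes 0.0417 or a number of a turn 7.16, either way. A call with a gripper value outside its range is refused whole. The fingers move at their own pace and stop on an object; "force" is the grip in N (left out, the last holds). Time passes only in rows, so rows that do not move let the fingers close. It gives the time, the measured TCP pose, the force, the opening and the grip force at its end, in the units of the state.
- status.read_state(): the state, without advancing time (a new reading comes with each control period).
- read_camera(name): name is "scene" or "top"; returns a dict with "color" (420x560x3 uint8, red, green, blue), "intrinsics" (3x3 intrinsics, pixels), "world_from_camera" (4x4, takes a point from camera to world coordinates). Camera axes: x right, y up, looking along -z (the intrinsics and any distortion apply to the point x, -y, -z); pixel columns grow to the right and rows downward; lengths in m; the calibration is good to about 2 mm. A picture is of the moment at which its call begins. There is no depth.
- workorder.finish_job(): hands the job in; it is judged then, once.
Trained networks look in a picture, given as the dict that the camera call returned (one of the last four; its "shot" number tells which), for a name from the list of things; names that differ only in an ending like _2 or _b are one class to them, and where a whole thing is asked for, a point or a joint stands for the part that bears it (a point fixed in the world has none). Each returns a list of dicts, best first, with "score" (0 to 1); they miss things now and then, are a little off and sometimes report something else, mostly with a low value. They report only what shows in the picture. A call takes as long as a camera call. They do not tell look-alikes from the thing itself.
- masks_of(picture, name): "mask" (420x560 bool, what is visible of it) and "bbox" ([left, top, right, bottom] in pixels, round what is visible of it).
The state is a dict: "time": time; "q": joint angles; "joint_vel": joint speeds; "joint_torque": joint torques, N m; "tool_pos": TCP position; "tcp_rot": TCP orientation; "wrist_force": force on the tool from outside, world axes, zero at the start; "torque": the same for the moment, N m; "width": opening from 0.0 (shut) to 1.0 (fully open); "grip_force": force on a finger pad.
Only numpy, scipy, OpenCV 4.12 (cv2) and the standard library are available. Lean on these libraries where they do the work, as an engineer would, in place of code of your own. Each camera call takes 0.05 s, during which the arm holds its last target. There are 200 camera calls.

## Working session

There is one attempt and no reset: what is moved stays moved. The work goes in short steps, Python scripts to look and compute and a tool call to move; the robot and the scene stay as the last step left them, time stands still between calls to the robot, and variables do not carry over. Pictures are saved under pics/ and viewed, at most 14 in all, crops included, and the job is handed in when it is done.

Besides the shell and the picture viewer there is one more tool, called after ">>>" in YAML: its name, and indented under it one key for each argument. drive_tool: Moves the arm, as the interface text tells. Its arguments: {"type":"object","properties":{"rows":{"type":"array"},"force":{"type":"number"}},"required":["rows"]}

```bash
mkdir -p pics; ls; cat > h.py <<'E'
import numpy as np,cv2
from workcell import status, read_camera, workorder, masks_of
def ray(p,uv,z):
    K=np.array(p["intrinsics"]);T=np.array(p["world_from_camera"])
    d=np.linalg.inv(K)@np.array([uv[0],uv[1],1.]);d=T[:3,:3]@np.array([d[0],-d[1],-d[2]])
    return T[:3,3]+d*(z-T[2,3])/d[2]
def save(p,n,crop=None,s=1):
    im=p["color"][...,::-1]
    if crop: im=im[crop[1]:crop[3],crop[0]:crop[2]]
    cv2.imwrite("pics/"+n,cv2.resize(im,None,fx=s,fy=s,interpolation=cv2.INTER_CUBIC))
E
python3 - <<'E'
from h import *
print({k:np.round(v,3) for k,v in status.read_state().items()})
H=dict(solder_reel=.04,copper_reel=.04,screw_tin=.022,flux_jar=.034,board_holder=.016,sponge_tray=.016,repair_mat=0,empty_reel=.04,dropper_bottle=.05)
for c in("top","scene"):
    p=read_camera(c);save(p,c+"0.png",s=1.4);print(c,{k:v for k,v in p.items() if k!='color'})
    for n,h in H.items():
        for m in masks_of(p,n):
            if m["score"]<.2: continue
            ys,xs=np.nonzero(m["mask"]);u=(xs.mean(),ys.mean())
            print(n,round(m["score"],2),np.round(m["bbox"]),np.round(u,1),np.round(ray(p,u,h),3)[:2])
E
```

```text
pics
{'time': np.float64(0.0), 'q': array([ 1.22 ,  0.265,  1.605, -0.   ,  1.274, -0.037]), 'joint_vel': array([-0.   ,  0.   , -0.   , -0.   ,  0.   ,  0.001]), 'joint_torque': array([-2.0000e-03, -5.1514e+01, -3.6730e+01, -0.0000e+00,  1.4000e-02,
        0.0000e+00]), 'tool_pos': array([0.208, 0.641, 0.23 ]), 'tcp_rot': array([-4.910e-01, -3.103e+00,  3.000e-03]), 'wrist_force': array([0.284, 0.098, 0.325]), 'torque': array([-0.023, -0.011, -0.026]), 'grip_force': np.float64(0.0), 'width': np.float64(1.001)}
top {'intrinsics': array([[519.6119467 ,   0.        , 279.35305143],
       [  0.        , 519.6119467 , 217.77736683],
       [  0.        ,   0.        ,   1.        ]]), 'world_from_camera': array([[ 0.01799383,  0.99596292, -0.08794364,  0.45130248],
       [-0.9997343 ,  0.01665482, -0.01593599,  0.00314756],
       [-0.01440697,  0.08820702,  0.99599797,  1.19329033],
       [ 0.        ,  0.        ,  0.        ,  1.        ]]), 'shot': 1}
solder_reel 0.74 [104. 136. 138. 165.] [119.3 149.5] [0.702 0.387]
copper_reel 0.85 [350. 274. 379. 298.] [363.  283.5] [ 0.411 -0
[... 978 characters left out ...]
       ]]), 'shot': 2}
solder_reel 0.71 [399. 141. 429. 175.] [414.  157.6] [0.712 0.368]
solder_reel 0.66 [364. 147. 381. 166.] [371.2 155.7] [0.617 0.315]
copper_reel 0.78 [171. 220. 194. 244.] [185.1 232.2] [ 0.429 -0.183]
copper_reel 0.73 [177. 317. 205. 351.] [190.3 331.5] [ 0.611 -0.371]
screw_tin 0.6 [101. 258. 131. 286.] [115.5 271.2] [ 0.382 -0.331]
flux_jar 0.63 [291. 132. 304. 144.] [296.5 137.4] [0.401 0.297]
board_holder 0.9 [213. 228. 269. 266.] [240.8 248.1] [ 0.538 -0.137]
sponge_tray 0.58 [300. 171. 342. 204.] [319.8 183.7] [0.554 0.161]
repair_mat 0.65 [141. 147. 407. 328.] [275.9 231.4] [ 0.557 -0.035]
dropper_bottle 0.96 [138. 278. 160. 314.] [147.6 297.9] [ 0.506 -0.363]
```

View pics/top0.png

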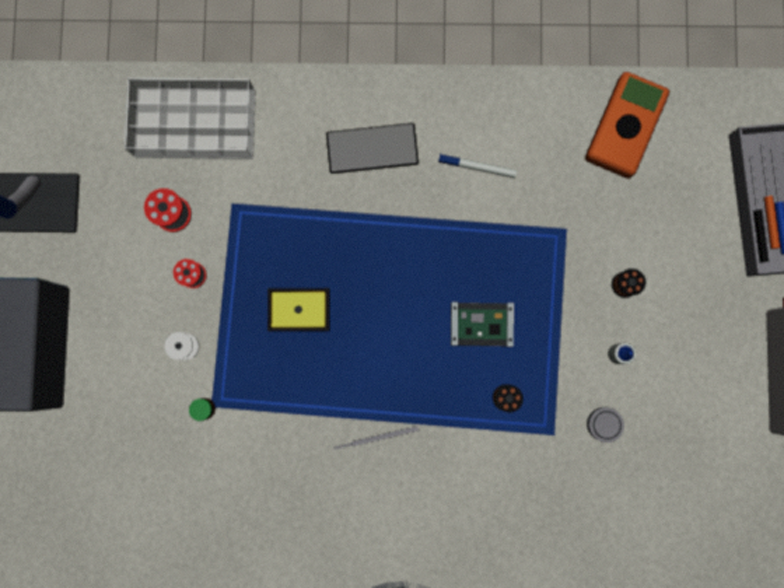

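View pics/scene0.png

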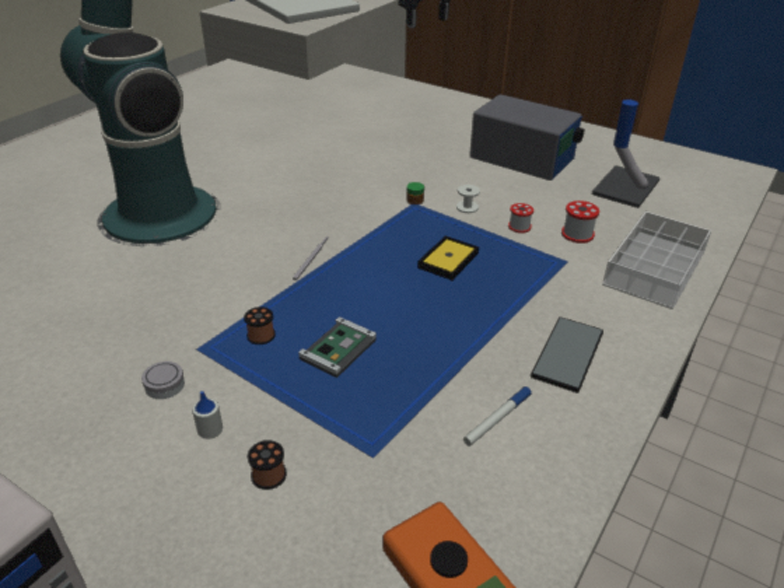

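```bash
cat >> h.py <<'E'
from scipy.optimize import minimize
def proj(p,P):
    K=np.array(p["intrinsics"]);T=np.array(p["world_from_camera"])
    c=(np.asarray(P)-T[:3,3])@T[:3,:3];c=c*[1,-1,-1];u=c@K.T
    return u[:,:2]/u[:,2:]
a=np.linspace(0,2*np.pi,48)
def cyl(r,h,z0=0): return lambda v:np.vstack([np.c_[v[0]+r*np.cos(a),v[1]+r*np.sin(a),0*a+z] for z in(z0,z0+h)])
def box(lx,ly,h):
    def f(v):
        c,s=np.cos(v[2]),np.sin(v[2])
        q=np.array([[i*lx/2,j*ly/2] for i in(-1,1) for j in(-1,1)])@np.array([[c,s],[-s,c]])+v[:2]
        return np.vstack([np.c_[q,np.full(4,z)] for z in(0,h)])
    return f
def fit(pm,shape,v0):
    S=6
    def cost(v):
        e=0
        for p,m in pm:
            b=cv2.boundingRect(m.astype(np.uint8));x0,y0=b[0]-12,b[1]-12;w,h=b[2]+24,b[3]+24
            big=cv2.resize(m[max(y0,0):y0+h,max(x0,0):x0+w].astype(np.uint8),None,fx=S,fy=S,interpolation=cv2.INTER_NEAREST)
            q=(proj(p,shape(v))-[max(x0,0),max(y0,0)]+.5)*S
            r=np.zeros_like(big);cv2.fillConvexPoly(r,cv2.convexHull(np.round(q*16).astype(np.int32)),1,shift=4)
            e+=1-(r&big).sum()/(r|big).sum()
        return e/len(pm)
    v0=np.array(v0,float);sx=np.vstack([v0]+[v0+d for d in np.diag([.012,.012,.1][:len(v0)])])
    o=minimize(cost,v0,method="Nelder-Mead",options=dict(initial_simplex=sx,xatol=1e-4,fatol=1e-4))
    return o.x,1-o.fun
def near(p,n,xyz):
    c=proj(p,[xyz])[0];B=None
    for m in masks_of(p,n):
        b=m["bbox"];d=np.hypot((b[0]+b[2])/2-c[0],(b[1]+b[3])/2-c[1])
        if d<22 and m["score"]>.2 and (B is None or d<B[0]): B=(d,m["mask"])
    return None if B is None else B[1]
SH=dict(solder_reel=cyl(.022,.04),copper_reel=cyl(.022,.04),screw_tin=cyl(.028,.022),flux_jar=cyl(.018,.034),board_holder=box(.07,.1,.016),sponge_tray=box(.07,.1,.016),empty_reel=cyl(.022,.04),dropper_bottle=cyl(.017,.05))
E
python3 - <<'E'
from h import *
G=dict(solder_reel=(.61,.33),copper_reel=(.60,-.36),screw_tin=(.375,-.32),flux_jar=(.39,.31),board_holder=(.53,-.124,0),sponge_tray=(.547,.173,0),empty_reel=(.49,.345),dropper_bottle=(.49,-.345))
P=[read_camera("top"),read_camera("scene")]
im=P[0]["color"];A=im[120:310,90:200];B=im[170:330,340:480]
m=np.hstack([cv2.resize(A,(330,570)),cv2.resize(B,(420,480))[:,:]if 0 else cv2.copyMakeBorder(cv2.resize(B,(420,480)),0,90,0,0,0)])
cv2.imwrite("pics/crop1.png",m[...,::-1])
for n,g in G.items():
    ms=[near(p,n,(g[0],g[1],.02)) for p in P]
    if n=="solder_reel" and ms[0] is None:
        h=cv2.cvtColor(im,cv2.COLOR_RGB2HSV);k=((h[...,0]<8)|(h[...,0]>172))&(h[...,1]>110);z=np.zeros_like(k);z[180:212,118:152]=k[180:212,118:152]
        c=cv2.convexHull(np.argwhere(z)[:,::-1].astype(np.int32));zz=np.zeros(z.shape,np.uint8);cv2.fillConvexPoly(zz,c,1);ms[0]=zz>0
    L=[(p,x) for p,x in zip(P,ms) if x is not None]
    print(n,[(np.round(fit([l],SH[n],g)[0],4),round(fit([l],SH[n],g)[1],2)) for l in L],"both",*[np.round(x,4) for x in fit(L,SH[n],g)])
E
```

```text
solder_reel [(array([0.6021, 0.3519]), np.float64(0.94)), (array([0.6023, 0.35  ]), np.float64(0.9))] both [0.6021 0.3516] 0.9184
copper_reel [(array([ 0.5987, -0.3603]), np.float64(0.95)), (array([ 0.5982, -0.36  ]), np.float64(0.95))] both [ 0.5985 -0.3602] 0.9496
screw_tin [(array([ 0.3715, -0.3225]), np.float64(0.84)), (array([ 0.3712, -0.3214]), np.float64(0.94))] both [ 0.3715 -0.3216] 0.8893
flux_jar [(array([0.3819, 0.3227]), np.float64(0.91)), (array([0.3848, 0.3215]), np.float64(0.9))] both [0.3828 0.3237] 0.8878
board_holder [(array([ 0.5282, -0.1253,  0.0111]), np.float64(0.96)), (array([ 0.5293, -0.1259, -0.0138]), np.float64(0.89))] both [ 0.5287 -0.1255 -0.005 ] 0.9229
sponge_tray [(array([0.5483, 0.1744, 0.0272]), np.float64(0.94)), (array([0.5474, 0.1746, 0.0249]), np.float64(0.92))] both [0.5478 0.1743 0.0307] 0.9316
empty_reel [(array([0.4837, 0.3597]), np.float64(0.92)), (array([0.4841, 0.3615]), np.float64(0.79))] both [0.4837 0.3605] 0.8495
dropper_bottle [(array([ 0.4826, -0.3423]), np.float64(0.67)), (array([ 0.4839, -0.3465]), np.float64(0.84))] both [ 0.4845 -0.3468] 0.7491
```

View pics/crop1.png

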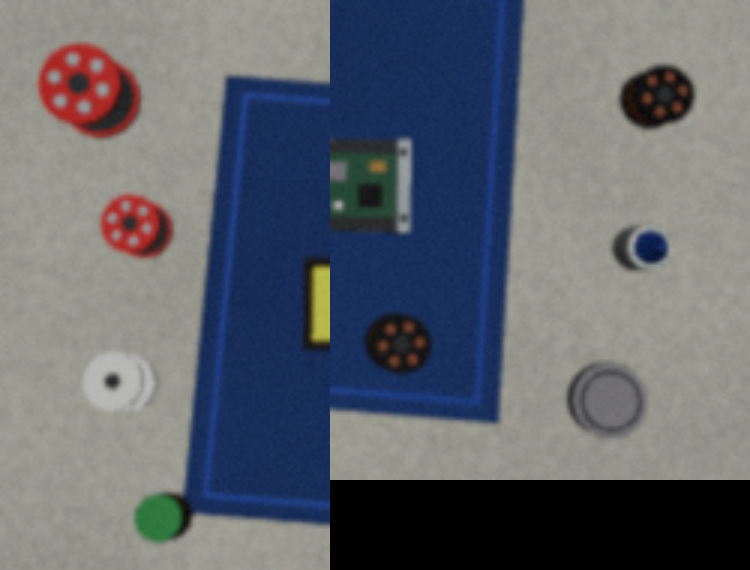

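Red reels: the large one at (119,149) is about 62 mm across, and the small one at (134,195) is about 44 mm, so I take the small one. Copper-wire reels: (363,283) is 0.44 m from the base and (449,202) is 0.70 m, so I take the far one. The crop confirms both choices. The other pixels are the tin (432,302), jar (144,292), white reel (130,246) and dropper bottle (444,252).

>>> drive_tool:
  rows:
    - [0,0,-6,0,0,0,1]
    - [0,0,-6,0,0,0,1]
    - [0,0,-6,0,0,0,1]
    - [0,0,0,-0.035,-0.026,0.01,1]
    - [0,0,0,-0.035,-0.026,0.01,1]
    - [0,0,0,-0.035,-0.026,0.01,1]
    - [0,0,0,-0.035,-0.026,0.01,1]
    - [0,0,0,-0.035,-0.026,0.01,1]
  force: 40

```text
time: 2.57
tool_pos: [0.3725, 0.5199, 0.1845]
tcp_rot: [-0.002, 3.141, 0.001]
wrist_force: [0.3, 0.8, -0.5]
width: 0.999
grip_force: 0.0
```

>>> drive_tool:
  rows:
    - [0,0,0,-0.0313,-0.0228,0.01,1]
    - [0,0,0,-0.0313,-0.0228,0.01,1]
    - [0,0,0,-0.0313,-0.0228,0.01,1]
    - [0,0,0,-0.0313,-0.0228,0.01,1]
    - [0,0,0,-0.0313,-0.0228,0.01,1]
    - [0,0,0,-0.0313,-0.0228,0.01,1]
    - [0,0,0,-0.0313,-0.0228,0.01,1]
    - [0,0,0,0,0,0,1]

```text
time: 3.23
tool_pos: [0.595, 0.356, 0.1123]
tcp_rot: [0.007, 3.141, -0.005]
wrist_force: [-0.4, 0.5, 0.5]
width: 0.999
grip_force: 0.0
```

>>> drive_tool:
  rows:
    - [0,0,0,0,0,0,1]
    - [0,0,0,0,0,0,1]

```text
time: 3.4
tool_pos: [0.5904, 0.3614, 0.1146]
tcp_rot: [-0.001, -3.141, -0.0]
wrist_force: [-0.8, 0.6, -0.4]
width: 1.005
grip_force: 0.0
```

>>> drive_tool:
  rows:
    - [0,0,0,-0.0117,-0.0098,0.01,1]
    - [0,0,0,0,0,0.025,1]
    - [0,0,0,0,0,0.025,1]
    - [0,0,0,0,0,0.025,1]
    - [0,0,0,0,0,0.012,1]
    - [0,0,0,0,0,0.01,1]
    - [0,0,0,0,0,0,1]
    - [0,0,0,0,0,0,1]

```text
time: 4.07
tool_pos: [0.6022, 0.3523, 0.008]
tcp_rot: [-0.002, 3.141, 0.0]
wrist_force: [-0.4, 0.5, 0.3]
width: 1.003
grip_force: 0.0
```

>>> drive_tool:
  rows:
    - [0,0,0,0,0,0,0]
    - [0,0,0,0,0,0,0]
    - [0,0,0,0,0,0,0]
    - [0,0,0,0,0,0,0]
    - [0,0,0,0,0,0,0]
    - [0,0,0,0,0,0,0]
    - [0,0,0,0,0,0,0]
    - [0,0,0,0,0,0,0]
  force: 40

```text
time: 4.73
tool_pos: [0.6035, 0.3523, 0.0095]
tcp_rot: [-0.0, 3.139, 0.002]
wrist_force: [-0.7, -0.4, 6.1]
width: 0.503
grip_force: 41.0
```

>>> drive_tool:
  rows:
    - [0,0,0,0,0,-0.01,0]
    - [0,0,0,0,0,-0.03,0]
    - [0,0,0,0,0,-0.03,0]
    - [0,0,0,0,-0.02,-0.01,0]
    - [0,0,0,0,-0.03,0,0]
    - [0,0,0,0,-0.035,0,0]
    - [0,0,0,0,-0.035,0,0]
    - [0,0,0,0,-0.035,0,0]

```text
time: 5.4
tool_pos: [0.6016, 0.1953, 0.0879]
tcp_rot: [0.002, -3.141, 0.0]
wrist_force: [0.4, 0.2, -0.6]
width: 0.502
grip_force: 40.9
```

>>> drive_tool:
  rows:
    - [0,0,0,0,-0.035,0,0]
    - [0,0,0,0,-0.035,0,0]
    - [0,0,0,0,-0.035,0,0]
    - [0,0,0,0,-0.035,0,0]
    - [0,0,0,0,-0.035,0,0]
    - [0,0,0,0,-0.035,0,0]
    - [0,0,0,0,-0.02,0,0]
    - [0,0,0,0,0,0,0]

```text
time: 6.07
tool_pos: [0.6019, -0.0375, 0.0879]
tcp_rot: [-0.006, -3.141, 0.002]
wrist_force: [-0.3, 0.4, -1.3]
width: 0.503
grip_force: 41.0
```

>>> drive_tool:
  rows:
    - [0,0,0,0,-0.02,0,0]
    - [0,0,0,0,0,0,0]
    - [0,0,0,0,0,0,0]

```text
time: 6.32
tool_pos: [0.6021, -0.0533, 0.0877]
tcp_rot: [-0.002, -3.141, -0.001]
wrist_force: [-0.4, 0.0, -1.1]
width: 0.502
grip_force: 41.1
```

>>> drive_tool:
  rows:
    - [0,0,0,-0.007,-0.03,0,0]
    - [0,0,0,-0.0066,-0.03,0,0]
    - [0,0,0,0,-0.0122,0,0]
    - [0,0,0,0,0,0.025,0]
    - [0,0,0,0,0,0.025,0]
    - [0,0,0,0,0,0.015,0]
    - [0,0,0,0,0,0,0]
    - [0,0,0,0,0,0,0]

```text
time: 6.98
tool_pos: [0.6148, -0.124, 0.0215]
tcp_rot: [0.002, -3.138, -0.002]
wrist_force: [-0.1, 0.5, -1.0]
width: 0.5
grip_force: 41.2
```

>>> drive_tool:
  rows:
    - [0,0,0,0,0,0.007,0]
    - [0,0,0,0,0,0.006,0]
    - [0,0,0,0,0,0,0]
    - [0,0,0,0,0,0,0]

```text
time: 7.32
tool_pos: [0.6162, -0.1253, 0.01]
tcp_rot: [-0.001, 3.141, -0.0]
wrist_force: [0.1, 0.6, -1.2]
width: 0.501
grip_force: 41.2
```

>>> drive_tool:
  rows:
    - [0,0,0,0,0,0.001,0]
    - [0,0,0,0,0,0,0.6]
    - [0,0,0,0,0,0,0.8]
    - [0,0,0,0,0,0,0.8]
    - [0,0,0,0,0,-0.01,0.8]
    - [0,0,0,0,0,-0.03,0.9]
    - [0,0,0,0,0,-0.03,1]
    - [0,0,0,0,0,-0.02,1]

```text
time: 7.98
tool_pos: [0.6173, -0.1259, 0.1023]
tcp_rot: [-0.0, 3.138, -0.001]
wrist_force: [0.7, -0.7, 0.1]
width: 1.003
grip_force: 0.0
```

>>> drive_tool:
  rows:
    - [0,0,0,0.003,-0.033,0,1]
    - [0,0,0,0.003,-0.033,0,1]
    - [0,0,0,0.003,-0.033,0,1]
    - [0,0,0,0.003,-0.033,0,1]
    - [0,0,0,0.003,-0.033,0,1]
    - [0,0,0,0.003,-0.033,0,1]
    - [0,0,0,0,-0.033,0,1]
    - [0,0,7.1,0,0,0,1]

```text
time: 8.65
tool_pos: [0.598, -0.3632, 0.1003]
tcp_rot: [0.2, 3.133, -0.007]
wrist_force: [0.9, 0.9, -0.6]
width: 0.999
grip_force: 0.0
```

>>> drive_tool:
  rows:
    - [0,0,7.1,0,0,0,1]
    - [0,0,7.1,0,0,0,1]
    - [0,0,7.1,0,0,0,1]
    - [0,0,7.1,0,0,0,1]
    - [0,0,7.1,0,0,0,1]
    - [0,0,7.1,0,0,0,1]
    - [0,0,7.1,0,0,0,1]
    - [0,0,7.1,0,0,0,1]

```text
time: 9.32
tool_pos: [0.5983, -0.3567, 0.0998]
tcp_rot: [1.67, 2.66, -0.0]
wrist_force: [0.3, 0.6, 0.3]
width: 1.0
grip_force: 0.0
```

>>> drive_tool:
  rows:
    - [0,0,7.1,0,0,0,1]
    - [0,0,7.1,0,0,0,1]
    - [0,0,7.1,0,0,0,1]
    - [0,0,4.8,0,0,0,1]
    - [0,0,0,0,0,0,1]
    - [0,0,0,0,0,0,1]

```text
time: 9.82
tool_pos: [0.5983, -0.3567, 0.0995]
tcp_rot: [2.218, 2.224, 0.0]
wrist_force: [0.3, 0.4, 0.5]
width: 0.996
grip_force: 0.0
```

```bash
cat >> h.py <<'E'
from scipy.spatial.transform import Rotation as Ro
def delta(t):
    s=status.read_state();R=Ro.from_rotvec(s["tcp_rot"]).as_matrix()
    print("t",s["time"],"tool y",np.round(R[:,1],3),"z",np.round(R[:,2],3),"q6",round(s["q"][5],2),"tcp",np.round(s["tool_pos"],4),"shift",np.round(R.T@(np.array(t)-s["tool_pos"]),4))
E
python3 - <<'E'
from h import *
delta((.5985,-.3602,.008))
E
```

```text
t 9.8167 tool y [1.    0.003 0.001] z [ 0.001 -0.    -1.   ] q6 -0.58 tcp [ 0.5983 -0.3567  0.0995] shift [-0.0035  0.0001  0.0915]
```

>>> drive_tool:
  rows:
    - [0,0,0,-0.0035,0,0,1]
    - [0,0,0,0,0,0.025,1]
    - [0,0,0,0,0,0.025,1]
    - [0,0,0,0,0,0.02,1]
    - [0,0,0,0,0,0.012,1]
    - [0,0,0,0,0,0.007,1]
    - [0,0,0,0,0,0,1]
    - [0,0,0,0,0,0,1]

```text
time: 10.48
tool_pos: [0.5985, -0.3603, 0.0101]
tcp_rot: [2.22, 2.222, 0.0]
wrist_force: [1.4, -0.3, 0.5]
width: 1.0
grip_force: 0.0
```

>>> drive_tool:
  rows:
    - [0,0,0,0,0,0,0]
    - [0,0,0,0,0,0,0]
    - [0,0,0,0,0,0,0]
    - [0,0,0,0,0,0,0]
    - [0,0,0,0,0,0,0]
    - [0,0,0,0,0,0,0]
    - [0,0,0,0,0,0,0]
    - [0,0,0,0,0,0,0]
  force: 40

```text
time: 11.15
tool_pos: [0.599, -0.3606, 0.0113]
tcp_rot: [2.219, 2.22, 0.001]
wrist_force: [-1.2, 1.1, 5.8]
width: 0.504
grip_force: 41.3
```

>>> drive_tool:
  rows:
    - [0,0,0,0,0,-0.01,0]
    - [0,0,0,0,0,-0.03,0]
    - [0,0,0,0,0,-0.03,0]
    - [0,0,0,0,0,-0.02,0]
    - [0,0,0,0,0,0,0]
    - [0,0,0,0,0,0,0]

```text
time: 11.65
tool_pos: [0.5991, -0.3606, 0.1016]
tcp_rot: [2.219, 2.219, 0.001]
wrist_force: [-0.7, -1.3, -2.0]
width: 0.505
grip_force: 41.0
```

```bash
python3 - <<'E'
from h import *
delta((.6157,-.0515,.009))
P=[read_camera("top"),read_camera("scene")]
for n,g in [("solder_reel",(.6157,-.1255))]:
    L=[(p,m) for p in P for m in [near(p,n,(*g,.02))] if m is not None]
    print(n,len(L),fit(L,SH[n],g) if L else None)
save(P[1],"s1.png",s=1.3)
E
```

```text
t 11.65 tool y [1.    0.    0.003] z [ 0.003 -0.002 -1.   ] q6 -0.58 tcp [ 0.5991 -0.3606  0.1016] shift [0.3093 0.0165 0.0921]
solder_reel 2 (array([ 0.61649165, -0.12634408]), np.float64(0.927604473819521))
```

View pics/s1.png

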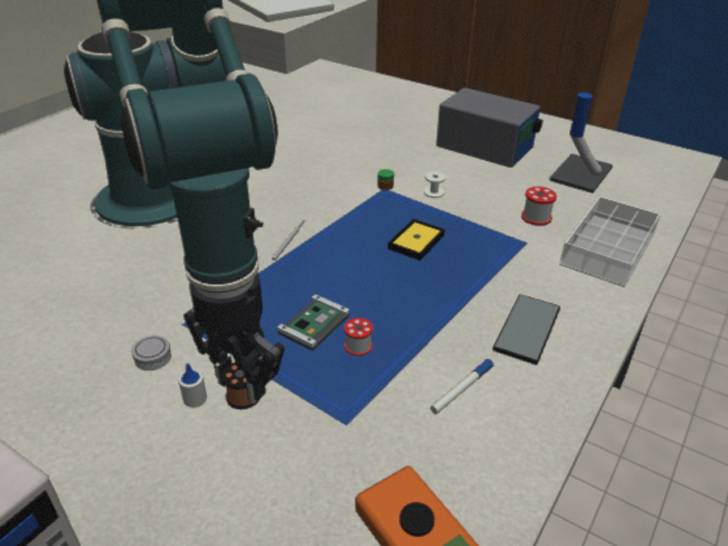

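The picture shows the solder reel upright behind the holder at view pixel (358,336), and the copper reel in the gripper at (240,385).

>>> drive_tool:
  rows:
    - [0,0,0,0.02,0.0035,0,0]
    - [0,0,0,0.03,0.0035,0,0]
    - [0,0,0,0.033,0.0035,0,0]
    - [0,0,0,0.033,0.003,0,0]
    - [0,0,0,0.033,0.003,0,0]
    - [0,0,0,0.033,0,0,0]
    - [0,0,0,0.033,0,0,0]
    - [0,0,0,0.033,0,0,0]

```text
time: 12.52
tool_pos: [0.613, -0.1102, 0.0977]
tcp_rot: [-2.219, -2.22, 0.003]
wrist_force: [0.2, -0.1, -1.1]
width: 0.507
grip_force: 41.0
```

>>> drive_tool:
  rows:
    - [0,0,0,0.03,0,0,0]
    - [0,0,0,0.025,0,0,0]
    - [0,0,0,0,0,0,0]
    - [0,0,0,0,0,0,0]
    - [0,0,0,0,0,0,0]

```text
time: 12.93
tool_pos: [0.6137, -0.0571, 0.0984]
tcp_rot: [-2.219, -2.222, 0.003]
wrist_force: [0.1, -0.2, -0.7]
width: 0.503
grip_force: 41.0
```

```bash
python3 - <<'E'
from h import *
delta((.6160,-.0515,.011))
E
```

```text
t 12.9333 tool y [ 1.     0.001 -0.002] z [-0.002 -0.    -1.   ] q6 -0.13 tcp [ 0.6137 -0.0571  0.0984] shift [0.0056 0.0025 0.0874]
```

>>> drive_tool:
  rows:
    - [0,0,0,0.0056,0.0025,0,0]
    - [0,0,0,0,0,0.025,0]
    - [0,0,0,0,0,0.025,0]
    - [0,0,0,0,0,0.02,0]
    - [0,0,0,0,0,0.01,0]
    - [0,0,0,0,0,0.006,0]
    - [0,0,0,0,0,0,0]
    - [0,0,0,0,0,0,0]

```text
time: 13.6
tool_pos: [0.6178, -0.0519, 0.0143]
tcp_rot: [2.221, 2.22, 0.001]
wrist_force: [-0.3, 0.4, -0.8]
width: 0.503
grip_force: 41.0
```

>>> drive_tool:
  rows:
    - [0,0,0,0,-0.001,0.003,0]
    - [0,0,0,0,0,0,0]
    - [0,0,0,0,0,0,0.6]
    - [0,0,0,0,0,0,0.68]
    - [0,0,0,0,0,0,0.68]
    - [0,0,0,0,0,-0.01,0.68]
    - [0,0,0,0,0,-0.03,0.7]
    - [0,0,0,0,0,-0.03,0.8]

```text
time: 14.27
tool_pos: [0.6143, -0.0512, 0.0803]
tcp_rot: [-2.219, -2.22, 0.004]
wrist_force: [-0.1, 0.8, 1.0]
width: 0.793
grip_force: 0.0
```

>>> drive_tool:
  rows:
    - [0,0,0,0,0,-0.03,1]
    - [0,0,0,0,0,-0.02,1]
    - [0,0,0,-0.02,-0.02,0,1]
    - [0,0,0,-0.033,-0.033,0,1]
    - [0,0,0,-0.033,-0.033,0,1]
    - [0,0,0,-0.033,-0.033,0,1]
    - [0,0,0,-0.033,-0.033,0,1]
    - [0,0,0,-0.033,-0.033,0,1]

```text
time: 14.93
tool_pos: [0.4476, -0.2198, 0.1319]
tcp_rot: [2.219, 2.222, 0.001]
wrist_force: [-0.2, -0.8, 0.2]
width: 0.999
grip_force: 0.0
```

>>> drive_tool:
  rows:
    - [0,0,0,-0.033,-0.033,0,1]
    - [0,0,0,-0.033,-0.02,0,1]
    - [0,0,0,-0.02,0,0,1]
    - [0,0,0,0,0,0,1]
    - [0,0,0,0,0,0,1]

```text
time: 15.35
tool_pos: [0.3993, -0.3024, 0.1318]
tcp_rot: [2.223, 2.218, 0.001]
wrist_force: [-1.4, 0.5, -0.3]
width: 0.997
grip_force: 0.0
```

```bash
python3 - <<'E'
from h import *
delta((.3714,-.3216,.002))
P=[read_camera("top"),read_camera("scene")]
for n,g in [("copper_reel",(.616,-.0515)),("solder_reel",(.6157,-.1255)),("screw_tin",(.3714,-.3216))]:
    L=[(p,m) for p in P for m in [near(p,n,(*g,.02))] if m is not None]
    print(n,len(L),fit(L,SH[n],g) if L else None)
E
```

```text
t 15.35 tool y [ 1.    -0.002  0.001] z [ 0.001 -0.001 -1.   ] q6 -0.7 tcp [ 0.3993 -0.3024  0.1318] shift [-0.0192 -0.028   0.1297]
copper_reel 1 (array([ 0.61643031, -0.04996499]), np.float64(0.9348966613672496))
solder_reel 2 (array([ 0.61612021, -0.12735609]), np.float64(0.9070760574539807))
screw_tin 2 (array([ 0.37018627, -0.32183052]), np.float64(0.8639961174711714))
```

>>> drive_tool:
  rows:
    - [0,0,0,-0.0192,-0.028,0,1]
    - [0,0,0,0,0,0.03,1]
    - [0,0,0,0,0,0.03,1]
    - [0,0,0,0,0,0.03,1]
    - [0,0,0,0,0,0.02,1]
    - [0,0,0,0,0,0.01,1]
    - [0,0,0,0,0,0,1]
    - [0,0,0,0,0,0,1]

```text
time: 16.42
tool_pos: [0.3716, -0.3203, 0.0108]
tcp_rot: [-2.22, -2.222, 0.0]
wrist_force: [0.7, 1.0, 0.3]
width: 1.002
grip_force: 0.0
```

```bash
python3 - <<'E'
from h import *
delta((.371,-.3217,.002))
E
```

```text
t 16.4167 tool y [ 1.     0.001 -0.   ] z [-0.  0. -1.] q6 -0.76 tcp [ 0.3716 -0.3203  0.0108] shift [-0.0014 -0.0006  0.0088]
```

>>> drive_tool:
  rows:
    - [0,0,0,-0.0014,0,0.0085,1]
    - [0,0,0,0,0,0,1]
    - [0,0,0,0,0,0,0]
    - [0,0,0,0,0,0,0]
    - [0,0,0,0,0,0,0]
    - [0,0,0,0,0,0,0]
    - [0,0,0,0,0,0,0]
    - [0,0,0,0,0,0,0]
  force: 40

```text
time: 17.08
tool_pos: [0.3719, -0.3225, 0.0033]
tcp_rot: [2.22, 2.221, -0.0]
wrist_force: [-0.1, 1.3, 6.7]
width: 0.639
grip_force: 41.9
```

>>> drive_tool:
  rows:
    - [0,0,0,0,0,0,0]
    - [0,0,0,0,0,0,0]
    - [0,0,0,0,0,-0.005,0]
    - [0,0,0,0,0,-0.01,0]
    - [0,0,0,0,0,-0.02,0]
    - [0,0,0,0,0,-0.03,0]
    - [0,0,0,0,0,-0.035,0]
    - [0,0,0,0,0,0,0]

```text
time: 17.75
tool_pos: [0.3753, -0.3256, 0.1098]
tcp_rot: [2.212, 2.213, 0.0]
wrist_force: [0.6, -1.6, -0.3]
width: 0.635
grip_force: 42.6
```

```bash
python3 - <<'E'
from h import *
delta((.538,.0245,.003))
E
```

```text
t 17.75 tool y [1.    0.    0.009] z [ 0.009 -0.009 -1.   ] q6 -0.77 tcp [ 0.3753 -0.3256  0.1098] shift [0.3509 0.1619 0.1053]
```

>>> drive_tool:
  rows:
    - [0,0,0,0.02,0.01,0,0]
    - [0,0,0,0.03,0.015,0,0]
    - [0,0,0,0.03,0.015,0,0]
    - [0,0,0,0.03,0.015,0,0]
    - [0,0,0,0.03,0.015,0,0]
    - [0,0,0,0.03,0.015,0,0]
    - [0,0,0,0.03,0.015,0,0]
    - [0,0,0,0.03,0.015,0,0]

```text
time: 18.42
tool_pos: [0.4867, -0.0902, 0.1027]
tcp_rot: [2.221, 2.221, 0.001]
wrist_force: [0.9, -0.0, -0.9]
width: 0.634
grip_force: 42.6
```

>>> drive_tool:
  rows:
    - [0,0,0,0.03,0.015,0,0]
    - [0,0,0,0.03,0.015,0,0]
    - [0,0,0,0.03,0.01,0,0]
    - [0,0,0,0.02,0.005,0,0]
    - [0,0,0,0,0,0,0]
    - [0,0,0,0,0,0,0]
    - [0,0,0,0,0,0,0]

```text
time: 19.0
tool_pos: [0.5308, 0.0178, 0.1022]
tcp_rot: [2.22, 2.223, -0.001]
wrist_force: [0.1, 0.5, -1.1]
width: 0.638
grip_force: 42.6
```

```bash
python3 - <<'E'
from h import *
delta((.538,.0245,.004))
E
```

```text
t 19.0 tool y [ 1.     0.001 -0.   ] z [-0.    -0.001 -1.   ] q6 -0.01 tcp [0.5308 0.0178 0.1022] shift [0.0067 0.0073 0.0982]
```

>>> drive_tool:
  rows:
    - [0,0,0,0.0067,0.0073,0.01,0]
    - [0,0,0,0,0,0.025,0]
    - [0,0,0,0,0,0.025,0]
    - [0,0,0,0,0,0.02,0]
    - [0,0,0,0,0,0.01,0]
    - [0,0,0,0,0,0.004,0]
    - [0,0,0,0,0,0,0]
    - [0,0,0,0,0,0,0]

```text
time: 19.67
tool_pos: [0.5393, 0.0243, 0.0091]
tcp_rot: [2.221, 2.22, 0.001]
wrist_force: [0.8, 0.1, -1.1]
width: 0.639
grip_force: 42.6
```

```bash
python3 - <<'E'
from h import *
delta((.538,.0245,.004))
E
```

```text
t 19.6667 tool y [ 1.    -0.     0.001] z [ 0.001 -0.    -1.   ] q6 -0.0 tcp [0.5393 0.0243 0.0091] shift [ 0.0002 -0.0013  0.0051]
```

>>> drive_tool:
  rows:
    - [0,0,0,0,-0.001,0.004,0]
    - [0,0,0,0,0,0.001,0]
    - [0,0,0,0,0,0,0]
    - [0,0,0,0,0,0,0]

```text
time: 20.0
tool_pos: [0.5379, 0.025, 0.0037]
tcp_rot: [2.22, 2.222, 0.001]
wrist_force: [0.0, -0.1, -1.4]
width: 0.639
grip_force: 42.6
```

>>> drive_tool:
  rows:
    - [0,0,0,0,0,0,0.75]
    - [0,0,0,0,0,0,0.9]
    - [0,0,0,0,0,0,1]
    - [0,0,0,0,0,-0.01,1]
    - [0,0,0,0,0,-0.03,1]
    - [0,0,0,0,0,-0.03,1]
    - [0,0,0,0,0,-0.03,1]
    - [0,0,0,0,0,-0.02,1]

```text
time: 20.67
tool_pos: [0.5391, 0.0249, 0.1272]
tcp_rot: [2.219, 2.22, 0.005]
wrist_force: [0.3, -0.8, 0.7]
width: 1.002
grip_force: 0.0
```

>>> drive_tool:
  rows:
    - [0,0,0,0.03,-0.015,0,1]
    - [0,0,0,0.035,-0.018,0,1]
    - [0,0,0,0.035,-0.018,0,1]
    - [0,0,0,0.035,-0.018,0,1]
    - [0,0,0,0.035,-0.018,0,1]
    - [0,0,0,0.035,-0.018,0,1]
    - [0,0,0,0.035,-0.018,0,1]
    - [0,0,0,0.035,-0.018,0,1]

```text
time: 21.33
tool_pos: [0.3955, 0.3015, 0.1244]
tcp_rot: [2.221, 2.221, 0.002]
wrist_force: [0.6, -0.2, -0.2]
width: 1.002
grip_force: 0.0
```

>>> drive_tool:
  rows:
    - [0,0,0,0,0,0,1]
    - [0,0,0,0,0,0,1]
    - [0,0,0,0,0,0,1]

```text
time: 21.58
tool_pos: [0.3964, 0.2999, 0.1237]
tcp_rot: [2.219, 2.223, 0.001]
wrist_force: [-0.2, -0.4, -0.1]
width: 0.998
grip_force: 0.0
```

```bash
python3 - <<'E'
from h import *
delta((.3828,.323,.008))
P=[read_camera("top"),read_camera("scene")]
for n,g in [("flux_jar",(.383,.323)),("screw_tin",(.538,.0245))]:
    L=[(p,m) for p in P for m in [near(p,n,(*g,.015))] if m is not None]
    print(n,len(L),[fit([l],SH[n],g) for l in L], fit(L,SH[n],g) if L else None)
E
```

```text
t 21.5833 tool y [1.    0.002 0.001] z [ 0.001 -0.    -1.   ] q6 0.6 tcp [0.3964 0.2999 0.1237] shift [ 0.0232 -0.0137  0.1157]
flux_jar 2 [(array([0.3838467 , 0.31967954]), np.float64(0.6454590570719603)), (array([0.38580401, 0.31975078]), np.float64(0.9342318059299192))] (array([0.3851858 , 0.32012081]), np.float64(0.7802012985749508))
screw_tin 2 [(array([0.53814398, 0.02426652]), np.float64(0.9113518975971255)), (array([0.53844548, 0.024303  ]), np.float64(0.94254702506109))] (array([0.53844198, 0.02429543]), np.float64(0.9260724750879259))
```

>>> drive_tool:
  rows:
    - [0,0,0,0.0218,-0.0124,0,1]
    - [0,0,0,0,0,0.03,1]
    - [0,0,0,0,0,0.03,1]
    - [0,0,0,0,0,0.025,1]
    - [0,0,0,0,0,0.02,1]
    - [0,0,0,0,0,0.01,1]
    - [0,0,0,0,0,0,1]
    - [0,0,0,0,0,0,1]

```text
time: 22.55
tool_pos: [0.3842, 0.3212, 0.0082]
tcp_rot: [-2.222, -2.221, 0.001]
wrist_force: [0.4, 0.1, 0.0]
width: 1.002
grip_force: 0.0
```

```bash
python3 - <<'E'
from h import *
delta((.384,.3217,.008))
E
```

```text
t 22.55 tool y [ 1.    -0.    -0.001] z [-0.001 -0.001 -1.   ] q6 0.65 tcp [0.3842 0.3212 0.0082] shift [ 0.0005 -0.0002  0.0002]
```

>>> drive_tool:
  rows:
    - [0,0,0,0,0,0,0]
    - [0,0,0,0,0,0,0]
    - [0,0,0,0,0,0,0]
    - [0,0,0,0,0,0,0]
    - [0,0,0,0,0,0,0]
    - [0,0,0,0,0,0,0]
    - [0,0,0,0,0,0,0]
    - [0,0,0,0,0,0,0]
  force: 35

```text
time: 23.22
tool_pos: [0.3848, 0.3223, 0.0095]
tcp_rot: [2.221, 2.222, 0.003]
wrist_force: [-0.4, 0.5, 6.6]
width: 0.41
grip_force: 34.7
```

>>> drive_tool:
  rows:
    - [0,0,0,0,0,0,0]
    - [0,0,0,0,0,-0.01,0]
    - [0,0,0,0,0,-0.03,0]
    - [0,0,0,0,0,-0.03,0]
    - [0,0,0,0,0,-0.03,0]
    - [0,0,0,0,0,-0.01,0]
    - [0,0,0,0,0,0,0]
    - [0,0,0,0,0,0,0]

```text
time: 23.88
tool_pos: [0.3841, 0.3217, 0.1185]
tcp_rot: [2.221, 2.222, 0.002]
wrist_force: [1.0, -0.9, -1.0]
width: 0.407
grip_force: 35.1
```

```bash
python3 - <<'E'
from h import *
delta((.5383,.0243,.034))
t=status.read_state()["tool_pos"]
p=read_camera("scene");z0=t[2]-.0095
m=near(p,"flux_jar",(t[0],t[1],z0+.017))
if m is not None: print(fit([(p,m)],cyl(.018,.034,z0),t[:2]),t)
save(p,"s2.png",s=1.2)
E
```

```text
t 23.8833 tool y [1.    0.    0.001] z [ 0.001  0.001 -1.   ] q6 0.65 tcp [0.3841 0.3217 0.1185] shift [-0.2976  0.154   0.0844]
(array([0.38549049, 0.3180567 ]), np.float64(0.7465101914762199)) [0.38408531 0.32174517 0.11849078]
```

View pics/s2.png

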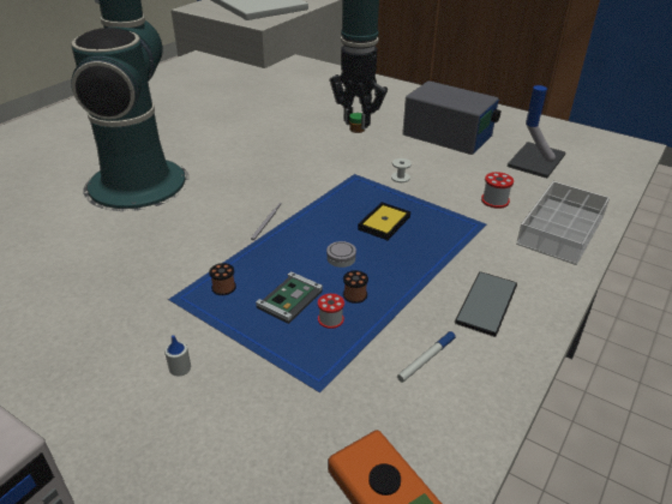

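The jar is held upright at view pixel (357,122). Both reels and the tin stand where I placed them.

>>> drive_tool:
  rows:
    - [0,0,0,-0.02,0.01,0,0]
    - [0,0,0,-0.03,0.016,0,0]
    - [0,0,0,-0.035,0.018,0,0]
    - [0,0,0,-0.035,0.018,0,0]
    - [0,0,0,-0.035,0.018,0,0]
    - [0,0,0,-0.035,0.018,0,0]
    - [0,0,0,-0.035,0.018,0,0]
    - [0,0,0,-0.03,0.016,0,0]

```text
time: 24.65
tool_pos: [0.515, 0.0642, 0.1157]
tcp_rot: [-2.22, -2.219, 0.005]
wrist_force: [-0.0, 1.2, -0.7]
width: 0.406
grip_force: 35.1
```

>>> drive_tool:
  rows:
    - [0,0,0,-0.025,0.012,0,0]
    - [0,0,0,-0.015,0.008,0,0]
    - [0,0,0,0,0,0.02,0]
    - [0,0,0,0,0,0.02,0]
    - [0,0,0,0,0,0,0]
    - [0,0,0,0,0,0,0]
    - [0,0,0,0,0,0,0]

```text
time: 25.23
tool_pos: [0.5353, 0.0268, 0.0774]
tcp_rot: [-2.22, -2.221, 0.002]
wrist_force: [0.2, -0.2, -1.0]
width: 0.41
grip_force: 35.1
```

```bash
python3 - <<'E'
from h import *
delta((.5383,.0243,.032))
t=status.read_state()["tool_pos"]
p=read_camera("scene");z0=t[2]-.0095
m=near(p,"flux_jar",(t[0],t[1],z0+.017))
if m is not None:
    print(fit([(p,m)],cyl(.018,.034,z0),t[:2]),t)
save(p,"s3.png",(220,120,360,260),4)
E
```

```text
t 25.2333 tool y [ 1.     0.001 -0.002] z [-0.002 -0.    -1.   ] q6 0.0 tcp [0.5353 0.0268 0.0774] shift [-0.0026  0.0031  0.0454]
(array([0.5359999 , 0.02693528]), np.float64(0.6811630635160046)) [0.53531113 0.02684945 0.07738987]
```

View pics/s3.png

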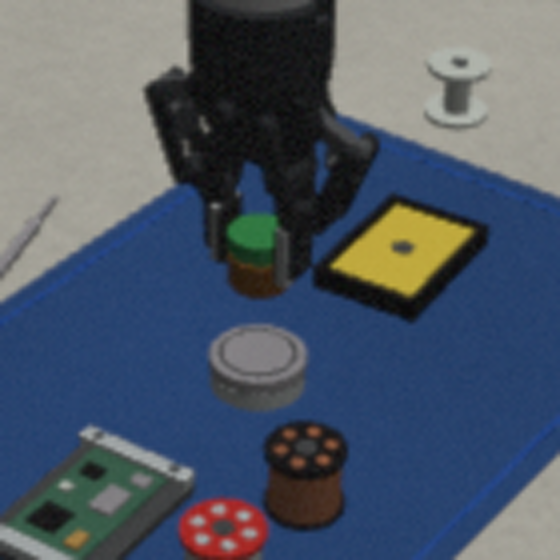

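The jar hangs upright in the gripper at crop pixel (258,255), above the tin at (257,365).

>>> drive_tool:
  rows:
    - [0,0,0,-0.0026,0.003,0,0]
    - [0,0,0,0,0,0.015,0]
    - [0,0,0,0,0,0.015,0]
    - [0,0,0,0,0,0.007,0]
    - [0,0,0,0,0,0.004,0]
    - [0,0,0,0,0,0,0]
    - [0,0,0,0,0,0,0]

```text
time: 25.92
tool_pos: [0.5395, 0.0241, 0.0377]
tcp_rot: [2.221, 2.222, 0.001]
wrist_force: [-0.2, -0.3, -0.5]
width: 0.41
grip_force: 35.1
```

```bash
python3 - <<'E'
from h import *
delta((.5383,.0243,.0318))
E
```

```text
t 25.9167 tool y [1.    0.001 0.001] z [ 0.001 -0.    -1.   ] q6 -0.0 tcp [0.5395 0.0241 0.0377] shift [ 0.0002 -0.0012  0.0059]
```

>>> drive_tool:
  rows:
    - [0,0,0,0,-0.001,0.003,0]
    - [0,0,0,0,0,0.002,0]
    - [0,0,0,0,0,0.001,0]
    - [0,0,0,0,0,0,0]
    - [0,0,0,0,0,0,0]

```text
time: 26.33
tool_pos: [0.5383, 0.0241, 0.0315]
tcp_rot: [2.221, 2.222, 0.0]
wrist_force: [-0.6, 0.2, 1.2]
width: 0.407
grip_force: 35.2
```

>>> drive_tool:
  rows:
    - [0,0,0,0,0,0,0.5]
    - [0,0,0,0,0,0,0.6]
    - [0,0,0,0,0,0,0.7]
    - [0,0,0,0,0,-0.01,0.75]
    - [0,0,0,0,0,-0.03,0.8]
    - [0,0,0,0,0,-0.03,0.8]
    - [0,0,0,0,0,-0.03,0.8]
    - [0,0,0,0,0,-0.03,0.8]

```text
time: 27.0
tool_pos: [0.5379, 0.0241, 0.1632]
tcp_rot: [2.221, 2.222, 0.0]
wrist_force: [0.5, -0.5, 0.4]
width: 0.795
grip_force: 0.0
```

>>> drive_tool:
  rows:
    - [0,0,0,0.03,0,-0.01,1]
    - [0,0,0,0.035,-0.01,0,1]
    - [0,0,0,0.035,-0.01,0,1]
    - [0,0,0,0.035,-0.01,0,1]
    - [0,0,0,0.035,-0.01,0,1]
    - [0,0,0,0.035,-0.01,0,1]
    - [0,0,0,0.035,-0.01,0,1]
    - [0,0,0,0,0,0,1]

```text
time: 27.67
tool_pos: [0.4763, 0.2695, 0.1723]
tcp_rot: [-2.214, -2.225, -0.004]
wrist_force: [0.3, -0.8, -0.4]
width: 0.999
grip_force: 0.0
```

```bash
python3 - <<'E'
from h import *
P=[read_camera("top"),read_camera("scene")]
S=dict(SH);S["flux_jar"]=cyl(.018,.034,.022)
for n,g in [("flux_jar",(.5383,.0243)),("copper_reel",(.616,-.0515)),("solder_reel",(.6157,-.1255)),("screw_tin",(.538,.0245)),("board_holder",(.5287,-.1255,0))]:
    L=[(p,m) for p in P for m in [near(p,n,(*g[:2],.04 if n=="flux_jar" else .015))] if m is not None]
    print(n,*[np.round(fit([l],S[n],g)[0],4) for l in L], fit(L,S[n],g) if L else None)
h=np.hstack([cv2.resize(p["color"][b:b+120,a:a+140],(390,334)) for p,(a,b) in zip(P,[(250,150),(220,170)])])
cv2.imwrite("pics/f.png",h[...,::-1])
E
```

```text
flux_jar [0.5386 0.0251] [0.5395 0.0247] (array([0.53920814, 0.02523578]), np.float64(0.8933454590908472))
copper_reel [ 0.6175 -0.0497] [ 0.6165 -0.0497] (array([ 0.61710992, -0.04976783]), np.float64(0.8895341995821793))
solder_reel [ 0.6157 -0.1261] [ 0.617 -0.127] (array([ 0.61612294, -0.12619228]), np.float64(0.937976834351071))
screw_tin [0.5382 0.0242] (array([0.53819516, 0.0242113 ]), np.float64(0.507116941110801))
board_holder [ 0.5293 -0.1255 -0.005 ] (array([ 0.52934228, -0.12551314, -0.00496439]), np.float64(0.9187257341961175))
```

View pics/f.png

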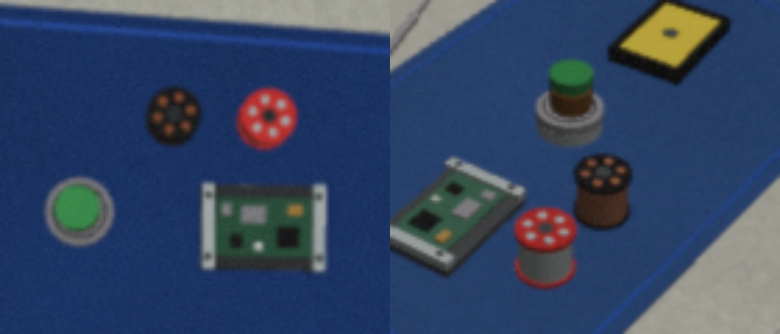

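The final view shows the jar centred on the tin (left panel 78,208). The solder reel (268,118) is behind the middle of the holder, and the copper reel (173,115) is to its left. All four stand upright and every measured distance is within tolerance.

>>> drive_tool:
  rows:
    - [0,0,0,0,0,0,1]
    - [0,0,0,0,0,0,1]
    - [0,0,0,0,0,0,1]

```text
time: 28.52
tool_pos: [0.4781, 0.264, 0.1712]
tcp_rot: [-2.221, -2.222, 0.0]
wrist_force: [-0.2, -0.3, 0.9]
width: 0.998
grip_force: 0.0
```

```bash
python3 -c "
from h import *
print(workorder.finish_job())"
```

```text
the job is handed in; nothing more can be done
None
```

The job is handed in at about 28.5 s of the 96 s allowed, with no verdict returned: in the last camera check the tin, jar and both reels stood upright and within tolerance, and the arm never handled the white reel or the dropper bottle.

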